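Screw the lens barrel back into the lens meter

ROBOT

A 7-joint arm with a two-finger parallel gripper is mounted at the origin on the work surface. World frame = base frame: x ahead of the robot, y to its left, z up, the work surface at z = 0. Lengths are in m, angles in rad, forces in N, time in s.
With the tool pointing down it reaches from about 0.35 to 0.9 m from the base axis. Payload 8.1 kg.
Tool frame: the origin (TCP) lies between the finger pads; the fingertips stand 8 mm ahead of it and the grasp point (between the pads) lies 11 mm behind it (arm.tcp_to_tips is the distance from the TCP to the fingertips, in m); z points along the fingers, x is the direction in which the jaws open and shut, and the axes are right-handed (so a half turn about z gives the same grasp; the last joint's range is limited). The gripper opens to 92 mm and grips with 3 to 60 N. Pads are 19 mm wide; open, the fingers measure 130 mm over their backs; the gripper's body (75 mm by 190 mm) begins 47 mm behind the grasp point.
Start: joints at [1.106, 0.434, 0.025, 1.573, -0.012, 1.134, -0.075], TCP at [0.221, -0.585, 0.235] pointing down, gripper open.
Joint ranges: [-2.62, 2.62], [-0.44, 2.09], [-1.27, 1.32], [0.08, 2.57], [-1.32, 4.46], [0.12, 2], [-2.74, 2.74]. Speed limits (rad/s): [2.22, 2.22, 3.01, 3.01, 3.14, 3.14, 3.14].

INTERFACE

Orientations are given as a rotation vector (axis times angle).
In Python, from cell import arm, eyes gives the robot as it stands.
- The arm moves only by the tool play_rows, never from a script. Its argument "rows" is a list of rows, each a list of 3 entries, a list of its own where there are three numbers: the shift along the tool's x, y, z each as a share of 50 cm, from -1 to 1, then the turn, a rotation vector about the tool's x, y, z each as a share of 60 degrees, from -1 to 1, then the opening, from -1 (shut) to 1 (fully open), so that 0 is half open. In form: [[[dx, dy, dz], [ax, ay, az], grip], ...]. A call has 1 to 10 rows; each row is the pose to reach, as a shift and turn from the pose commanded when the call began, along the tool's axes at that moment; what a row does not reach only later rows make up. A row lasts 1/10 s, in which the tool goes at most 50 mm and 8.59 degrees, less where a joint would pass 70% of its speed; a pose out of reach is approached as far as the arm can. A call with a number of a shift or a turn outside -1 to 1 is refused whole. A call with a gripper value outside its range is refused whole. The fingers move at their own pace and stop on an object; "newtons" is the grip in N (left out, the last holds). Time passes only in rows, so rows that repeat a pose let the fingers close. It gives the time, the measured TCP pose, the force and the opening at its end, in the units of the state.
- arm.observe(): the state, without advancing time (a new reading comes with each control period).
- eyes.get_image(name): name is "scene" or "top" or "wrist"; returns (picture, depth): 400x640x3 uint8, red, green, blue; 400x640 float32, m along the optical axis (not along the pixel's ray), 0 where there is no reading.
- eyes.get_calibration(name): a dict with "intrinsics" (3x3 intrinsics, pixels), "k1" (the pictures are not rectified: a ray, as slopes to the right and down, at radius r is drawn at 1 + k1 r^2 times it, then the intrinsics apply), "R" (3x3) and "t" (3): a world point X has camera coordinates R X + t. Camera axes: x right, y down, z forward; pixel columns grow to the right and rows downward; lengths in m; the calibration is good to about 2 mm. A picture is of the moment at which its call begins: read the wrist's pose just before it. get_calibration takes no time and is no camera call; for the wrist camera it gives the pose at the moment of the call.
- arm.sign_off(): hands the job in, once; it reports no verdict.
The state is a dict: "clock": time; "joints": joint angles; "dq": joint speeds; "joint_efforts": joint torques, N m; "position": TCP position; "ee_rot": TCP orientation; "force": force on the tool from outside, world axes, zero at the start; "ft_torque": the same for the moment, N m; "width": opening from 0.0 (shut) to 1.0 (fully open).
Only numpy, scipy, OpenCV 4.12 (cv2) and the standard library are available. Lean on these libraries where they do the work, as an engineer would, in place of code of your own. Each camera call takes 0.05 s, during which the arm holds its last target.

TASK

The lens barrel of the lens meter has been cleaned: take it from the grey cleaning mat and screw it back into the meter's upright port without cross-threading. Set it upright in the mouth, back it off anticlockwise until its lugs drop into the thread starts, then run it in clockwise until its flange lies flush on the port's rim, no more than finger tight, and let go. Never force it: press and twist only lightly, no more than about 15 N, keep the barrel upright in the port, and leave the other things where they are.

Things in the scene. Friction and masses are not known exactly. Their poses are not given: they have to be found in the camera images.
- barrel: (all sizes in mm) the lens barrel, 57 high, 0.1 to 0.2 kg, standing upright on the grey cleaning mat. Origin: centre of its lower end, z up its axis. From the bottom: plain aluminium spigot 42 across (end chamfered to 35) up to 23; flange 62 across from 23 to 27; dark ribbed round grip 44 across from 27 to 57, the lens in its top. Hold the grip at any yaw, fingertips 28 or more above the bottom.
- lugs (a point): on the barrel's axis, 8.5 above its bottom, level with the centres of its three round steel lugs: 5 thick, standing out of the spigot to radius 26, 120 degrees apart, one along the barrel's own +x. Their undersides are 6 above the bottom.
- port (a point): centre of the mouth of the threaded port, on top of the round aluminium turret (72 across) of the lens meter, level with the rim, 100 above the table; z up. Bore 55 wide, with a steel three-start thread of inner width 45 (1.5 of play round the spigot). The thread's angle differs each time and is not measured: find it by feel. Everything is rigid.
- ridges (a point): on the port's axis, 3 below the mouth, level with the flat tops of the three ridges (120 degrees apart). Seen from above, each ends clockwise in an upright tooth 2 wide up to the rim, so lugs lying on ridges are blocked clockwise. At each ridge's anticlockwise end is a 30 degree gap, the thread start, shut on its far side by the next tooth, which goes right down.
- start (a point): on the port's axis, 12.7 below the mouth, level with the floor of the thread starts. Height of barrel origin from the mouth: lugs on teeth -6, on ridges -9, dropped into starts -18.7, home -23. At most 110 degrees of backing off brings lugs over the starts, where they can drop over about 18 degrees. A small first drop of 3 is from the teeth to the ridges.
- home (a point): on the port's axis, 23 below the mouth: where the barrel's origin ends. From the starts the groove under the ridges sinks 4.2 per radian clockwise, with 1.2 of upright play; held too high or low it jams. The flange meets the rim after 57 to 75 degrees of clockwise turning, depending on where in the start it began; tight at 75 to 91; 0.2 N m is snug, over 0.4 strains it.
- meter: the beige lens meter, fixed to the table; origin on the table right under the port; its front faces -x of its own frame. Base 220 by 200 (70 in front of the origin, 150 behind), 45 high, with a step 130 by 150 up to 66 round the turret, and a tilted screen 130 high standing 90 to 145 behind the port.
- trial_lens: bystander: small loose trial lens on the mat: dark steel rim 38 across, 6 high, with a short tab; origin at the middle of its underside
- eyecup: bystander: loose black rubber ring on the mat, 46 across, 14 high; origin at the middle of its underside
- penlight: bystander: steel penlight lying on the table, 110 long, 13 thick; origin at the middle of its underside
- occluder: bystander: flat black paddle lying on the table, round blade 60 across with a 130 handle, 5 thick; origin at the middle of its underside (middle of the handle)
- cleaner: bystander: white bottle, 42 across, 115 high, standing on the table; origin at the middle of its underside
- mug: bystander: white mug, 80 across, 90 high; origin at the middle of its underside
Things that resemble listed ones, but are neither listed nor needed, are in the scene too. Of the things shaped like the barrel, the grey one is meant.

How it is judged:
On the way:
1. the lugs have dropped into the thread starts: the barrel stands upright in the port, its origin more than 17.2 mm below the mouth (z of barrel in the frame of port below -0.0172 m and horizontal distance between barrel and port below 0.004 m and angle between barrel's own z axis and vertical below 0.12 rad), for 0.1 s.
At the end, for the whole second after the job is handed in: the barrel is screwed home, at rest and released: its origin at least 21.8 mm below the port's mouth (flange on the rim within about 1.2 mm), within 3.5 mm of the port's axis and upright within 0.05 rad (z of barrel in the frame of port below -0.0218 m and horizontal distance between barrel and port below 0.0035 m and angle between barrel's own z axis and vertical below 0.05 rad and linear speed of barrel below 0.02 m/s); the robot touches nothing.
It fails at once if before it is home (origin less than 22.2 mm below the mouth) the barrel is forced against the lens meter with more than 40 N, or once home it is overtightened beyond 120 N ((z of barrel in the frame of port above -0.0222 m and contact force between barrel and meter above 40 N) or contact force between barrel and meter above 120 N).
It fails at once if the robot itself pushes the lens meter with more than 15 N (contact force between any of the fingers, the arm and meter above 15 N).
It fails at once if the barrel is forced in crooked: tilted more than 0.2 rad in the port (horizontal distance between barrel and port below 0.02 m and z of barrel in the frame of port below -0.004 m and angle between barrel's own z axis and vertical above 0.2 rad).
It fails at once if a bystander is moved more than 30 mm (distance of any of trial_lens, eyecup, penlight, occluder, cleaner, mug from where it was at the start of the episode above 0.03 m).
It also fails if it takes over 72 s, if anything falls off the work surface, if the arm or the gripper's body presses on something with over 40 N, if the wrist force passes 120 N, or if a joint passes its speed limit or range.

## Working session

There is one attempt and no reset: what is moved stays moved. The work goes in short steps, Python scripts to look and compute and a tool call to move; the robot and the scene stay as the last step left them, time stands still between calls to the robot, and variables do not carry over. Pictures are saved under pics/ and viewed, and the job is handed in when it is done.

Besides the shell and the picture viewer there is one more tool, called after "Request:" as name([rows], argument=value, ...), one row to a line, values as JSON. play_rows: Moves the arm, as the interface text tells. Its arguments: {"type":"object","properties":{"rows":{"type":"array","items":{"type":"array"}},"newtons":{"type":"number"}},"required":["rows"]}

```bash
mkdir -p pics; ls
cat > h.py <<'E'
import numpy as np, cv2
from scipy.spatial.transform import Rotation as Ro
from cell import arm, eyes
def snap(n,f):
    c=eyes.get_calibration(n); im,d=eyes.get_image(n)
    cv2.imwrite('pics/'+f+'.png',im[:,:,::-1]); np.savez('pics/'+f+'.npz',im=im,d=d,**{k:np.array(c[k]) for k in('intrinsics','k1','R','t')})
    return im,d,c
def load(f): 
    z=np.load('pics/'+f+'.npz'); return z['im'],z['d'],z
def rays(c,uv):
    uv=np.asarray(uv,float).reshape(-1,1,2); K=np.array(c['intrinsics'])
    n=cv2.undistortPoints(uv,K,np.array([float(c['k1']),0,0,0,0])).reshape(-1,2)
    R=np.array(c['R']); t=np.array(c['t'])
    D=np.c_[n,np.ones(len(n))]@R
    return -R.T@t, D
def onplane(c,uv,z):
    o,D=rays(c,uv); return o+D*((z-o[2])/D[:,2])[:,None]
def withdepth(c,uv,d):
    o,D=rays(c,uv); uv=np.asarray(uv,int).reshape(-1,2)
    return o+D*d[uv[:,1],uv[:,0]][:,None]
E
python3 - <<'E'
from h import *
print(arm.observe())
for n in('scene','top','wrist'): snap(n,n+'0')
E
```

```text
pics
{'clock': 0.0, 'joints': array([ 1.10640256,  0.43524907,  0.02493697,  1.57410927, -0.01157955,
        1.13398812, -0.07510426]), 'dq': array([ 6.38546442e-04,  5.04889458e-04, -1.31963043e-04, -8.94853197e-04,
       -5.38708713e-05, -8.10213410e-04, -1.66513889e-03]), 'joint_efforts': array([ 1.78218143e-04, -6.67835069e+01,  9.85025950e-01, -3.14449954e+01,
       -6.04550494e-02,  4.29715379e-02,  1.74291104e-04]), 'position': array([ 0.22100166, -0.58408241,  0.23392363]), 'ee_rot': array([-2.58417942e+00,  1.78512431e+00,  2.20393865e-03]), 'force': array([-0.68637426,  0.45959414,  0.20954113]), 'ft_torque': array([-0.04326014, -0.01076191,  0.00815003]), 'width': 1.001355340591703}
```

View pics/scene0.png

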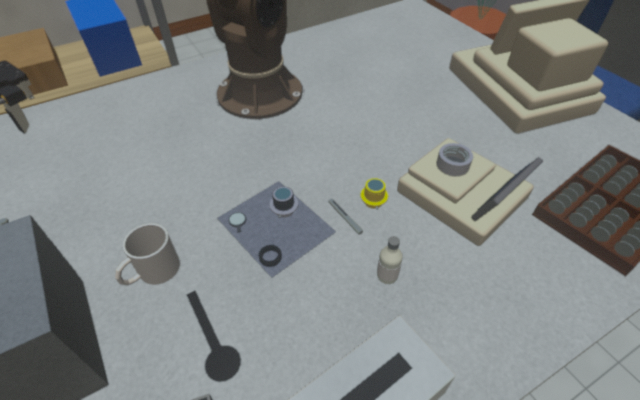

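View pics/top0.png

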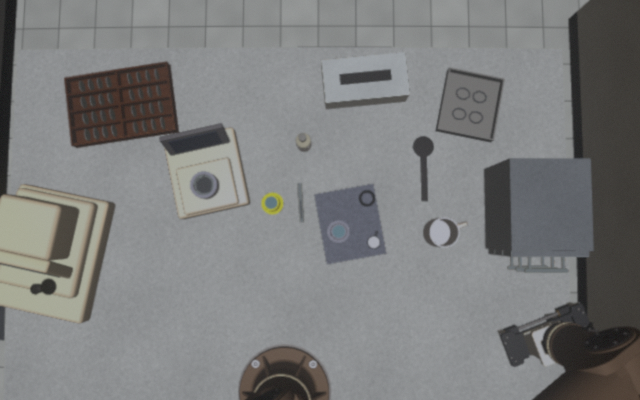

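View pics/wrist0.png

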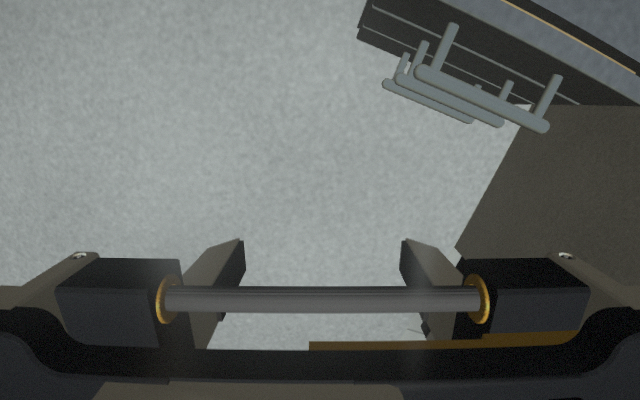

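The scene and top views show two candidates for the barrel: the grey one on the mat (top 338,231; scene 283,198) and the yellow one on the bare table (top 272,204; scene 375,192). I choose the grey one on the mat. The port ring is at top (204,184) and scene (455,158).

Run:
```python
from h import *
im,d,c=load('top0')
for nm,uv,z in [('barrel',(338,231),.057),('yellow',(272,204),.057),('port',(204,184),.1),('eyecup',(367,198),.014),('lens',(374,242),.006),('pen',(300,202),.01),('cleaner',(303,141),.115),('mug',(440,232),.09)]:
    print(nm,onplane(c,uv,z)[0].round(4),withdepth(c,uv,d)[0].round(4))
o,_=rays(c,[(1,1)]);print('cam',o)
im2,d2,c2=load('scene0')
for nm,uv,z in [('barrel',(283,192),.057),('port',(455,153),.1)]:
    print(nm,onplane(c2,uv,z)[0].round(4),withdepth(c2,uv,d2)[0].round(4))
a=cv2.resize(im[160:270,150:410],None,fx=3,fy=3,interpolation=cv2.INTER_CUBIC)
cv2.imwrite('pics/c1.png',a[:,:,::-1])
a=cv2.resize(im2[130:290,220:480],None,fx=3,fy=3,interpolation=cv2.INTER_CUBIC)
cv2.imwrite('pics/c2.png',a[:,:,::-1])
```

```text
barrel [ 0.442  -0.1456  0.057 ] [ 0.442  -0.1455  0.0627]
yellow [0.5141 0.0327 0.057 ] [0.514  0.0326 0.0586]
port [0.5636 0.2079 0.1   ] [0.5671 0.2166 0.0649]
eyecup [ 0.5344 -0.2273  0.014 ] [ 0.5352 -0.2283  0.0023]
lens [ 0.4121 -0.2473  0.006 ] [ 0.4122 -0.2465  0.0138]
pen [ 0.5228 -0.0405  0.01  ] [ 0.5224 -0.0409  0.0173]
cleaner [ 0.6753 -0.0526  0.115 ] [ 0.6769 -0.0522  0.1067]
mug [ 0.4401 -0.4124  0.09  ] [ 0.4405 -0.4329  0.0009]
cam [ 0.43371947 -0.1113392   1.39327575]
barrel [ 0.4364 -0.1436  0.057 ] [ 0.4425 -0.1461  0.0641]
port [0.5628 0.2081 0.1   ] [0.5488 0.2266 0.0805]
```

View pics/c1.png

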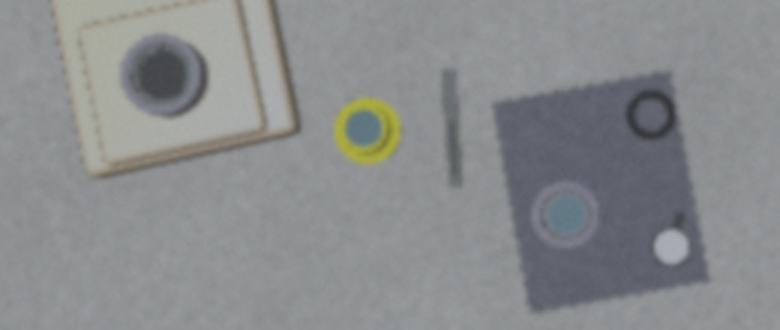

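View pics/c2.png

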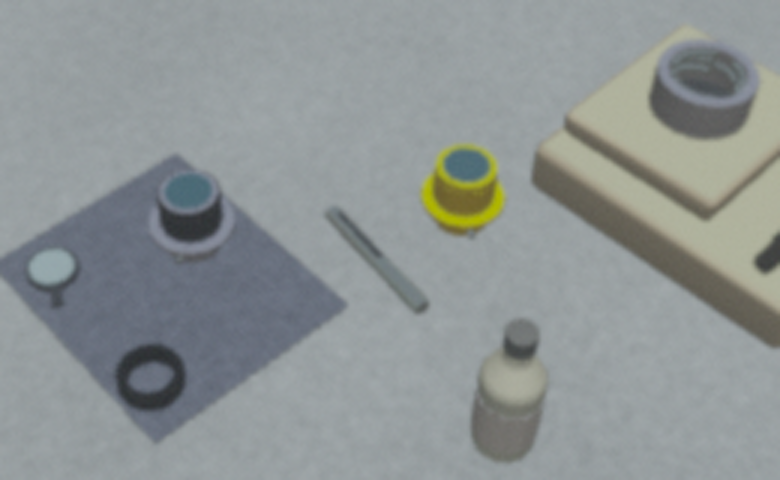

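The close crop confirms that the grey barrel on the mat has a dark grip, a grey flange and a teal lens. Next I work out the approach, the wrist-camera geometry and the yaw.

```bash
cat >> h.py <<'E'
def st(): 
    s=arm.observe(); return s,np.array(s['position']),Ro.from_rotvec(s['ee_rot'])
def yawrot(yawdeg):
    a=np.deg2rad(yawdeg); x=np.array([np.cos(a),np.sin(a),0]); z=np.array([0,0,-1.]); return Ro.from_matrix(np.c_[x,np.cross(z,x),z])
def plan(p,yaw):
    s,q,R=st(); T=yawrot(yaw)
    d=R.inv().apply(np.array(p)-q)/.5; a=np.rad2deg((R.inv()*T).as_rotvec())/60
    print('shift',d.round(4),'turn',a.round(4))
def show():
    s,q,R=st(); m=R.as_matrix()
    print('t',round(s['clock'],2),'p',q.round(4),'yaw',np.rad2deg(np.arctan2(m[1,0],m[0,0])).round(2),'tilt',np.rad2deg(np.arccos(-m[2,2])).round(2),'F',np.round(s['force'],1),'M',np.round(s['ft_torque'],2),'w',round(s['width'],3),'q7',round(s['joints'][6],3))
E
python3 - <<'E'
from h import *
show(); s,q,R=st()
c=eyes.get_calibration('wrist'); Rc=np.array(c['R']); o=-Rc.T@np.array(c['t'])
print('cam in tool',R.inv().apply(o-q),'cam axis tool',R.inv().apply(Rc[2]),'camx',R.inv().apply(Rc[0]))
plan([.441,-.145,.20],-18)
E
```

```text
t 0.15 p [ 0.2211 -0.5842  0.2341] yaw -69.28 tilt 0.07 F [-0.4  0.3 -0.2] M [-0.01  0.03  0.04] w 1.0 q7 -0.075
cam in tool [ 8.07695420e-06 -8.41609774e-02 -1.48862867e-01] cam axis tool [1.58667458e-04 3.07300647e-01 9.51612467e-01] camx [ 9.99999984e-01 -1.28082459e-04 -1.25374180e-04]
shift [-0.6659 -0.7223  0.069 ] turn [-4.000e-04  1.100e-03 -8.546e-01]
```

Request:
play_rows([
  [[-0.08,-0.09,0],[0,0,-0.1],1],
  [[-0.16,-0.18,0],[0,0,-0.2],1],
  [[-0.24,-0.27,0],[0,0,-0.3],1],
  [[-0.33,-0.36,0],[0,0,-0.42],1],
  [[-0.41,-0.45,0],[0,0,-0.53],1],
  [[-0.49,-0.54,0],[0,0,-0.64],1],
  [[-0.58,-0.63,0],[0,0,-0.75],1],
  [[-0.63,-0.68,0.03],[0,0,-0.82],1],
  [[-0.666,-0.722,0.06],[0,0,-0.855],1],
  [[-0.666,-0.722,0.069],[0,0,-0.855],1],
])

```text
clock: 1.15
position: [0.442, -0.1432, 0.2004]
ee_rot: [3.103, -0.488, 0.003]
force: [0.7, -0.5, -0.4]
width: 1.006
```

Request:
play_rows([
  [[0,0,0],[0,0,0],1],
  [[0,0,0],[0,0,0],1],
  [[0,0,0],[0,0,0],1],
])

```text
clock: 1.45
position: [0.4406, -0.1466, 0.2003]
ee_rot: [3.102, -0.493, -0.0]
force: [-0.2, 0.3, 0.5]
width: 0.999
```

Run:
```python
from h import *
show()
snap('wrist','w1')
```

```text
t 1.45 p [ 0.4406 -0.1466  0.2003] yaw -18.06 tilt 0.04 F [-0.2  0.3  0.5] M [-0.11 -0.04  0.  ] w 0.999 q7 -0.23
```

View pics/w1.png

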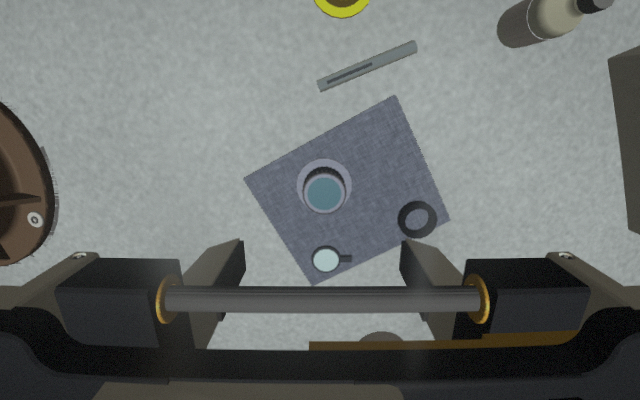

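The wrist view shows the grey barrel with its lens at (324,195) and its flange at (324,187). The eyecup is at (417,219) and the trial lens at (326,259).

Run:
```python
from h import *
im,d,c=load('w1')
h=cv2.cvtColor(im,cv2.COLOR_RGB2HSV); print(im[195,324],h[195,324],im[165,324],im[150,300])
sub=h[150:230,280:370].astype(int)
m=((sub[...,1]>70)&(sub[...,0]>80)&(sub[...,0]<108)).astype(np.uint8)
n,l,s,ce=cv2.connectedComponentsWithStats(m); i=1+np.argmax(s[1:,4]); print(s[i],ce[i]+[280,150])
cn,_=cv2.findContours((l==i).astype(np.uint8),0,1)
(x,y),ax,a=cv2.fitEllipse(max(cn,key=len)); uv=(x+280,y+150); print(uv,ax)
for z in(.055,.057,.059): print(onplane(c,uv,z)[0].round(4))
print(withdepth(c,[(324,195),(324,163),(300,150)],d).round(4))
a=cv2.resize(im[150:230,270:380],None,fx=6,fy=6,interpolation=cv2.INTER_CUBIC); cv2.imwrite('pics/c3.png',a[:,:,::-1])
```

```text
[ 89 122 130] [ 96  80 130] [134 138 152] [105 111 121]
[ 28  28  33  32 792] [323.75631313 193.40656566]
(323.7781410217285, 193.3894271850586) (30.163530349731445, 31.6282901763916)
[ 0.442 -0.149  0.055]
[ 0.4422 -0.1484  0.057 ]
[ 0.4423 -0.1479  0.059 ]
[[ 0.4422 -0.149   0.061 ]
 [ 0.4506 -0.1236  0.0305]
 [ 0.4277 -0.1056  0.0033]]
```

View pics/c3.png

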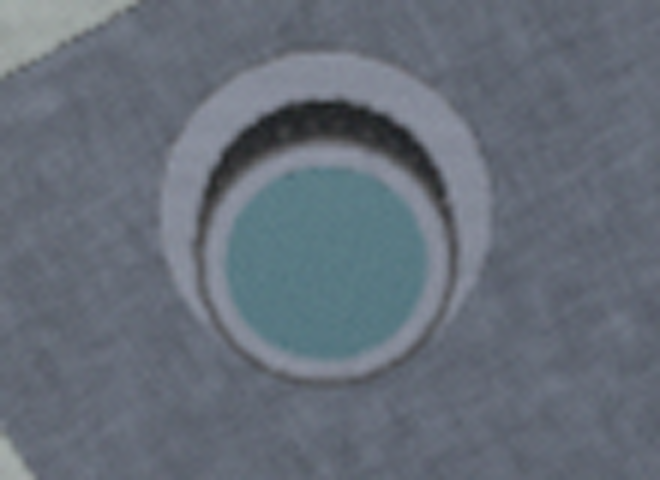

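Run:
```python
from h import *
plan([.442,-.147,.043],-18)
```

```text
shift [ 0.0027 -0.0008  0.3148] turn [ 0.0006 -0.0002 -0.0019]
```

Request:
play_rows([
  [[0.003,-0.001,0.06],[0,0,0],1],
  [[0.003,-0.001,0.12],[0,0,0],1],
  [[0.003,-0.001,0.17],[0,0,0],1],
  [[0.003,-0.001,0.21],[0,0,0],1],
  [[0.003,-0.001,0.24],[0,0,0],1],
  [[0.003,-0.001,0.27],[0,0,0],1],
  [[0.003,-0.001,0.29],[0,0,0],1],
  [[0.003,-0.001,0.305],[0,0,0],1],
  [[0.003,-0.001,0.315],[0,0,0],1],
  [[0.003,-0.001,0.315],[0,0,0],1],
])

```text
clock: 2.5
position: [0.4424, -0.1456, 0.0425]
ee_rot: [3.103, -0.491, -0.001]
force: [0.2, -0.8, 0.1]
width: 1.0
```

Run:
```python
from h import *
show()
snap('wrist','w2')
```

```text
t 2.5 p [ 0.4424 -0.1456  0.0425] yaw -18.0 tilt 0.02 F [ 0.2 -0.8  0.1] M [-0.02 -0.12 -0.05] w 1.0 q7 -0.381
```

View pics/w2.png

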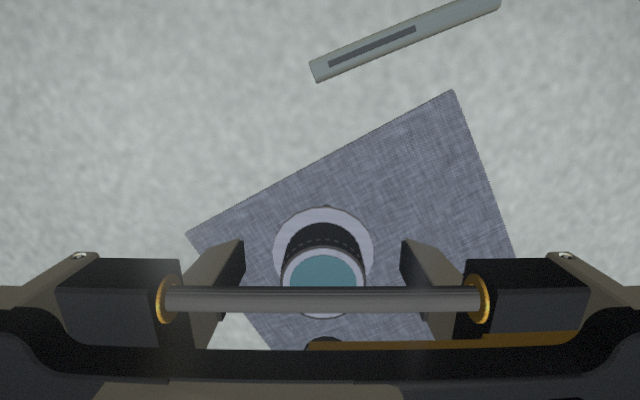

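Request:
play_rows([
  [[0,0,0],[0,0,0],-0.5],
  [[0,0,0],[0,0,0],-0.5],
  [[0,0,0],[0,0,0],-0.5],
  [[0,0,0],[0,0,0],-0.5],
  [[0,0,0],[0,0,0],-0.5],
  [[0,0,0],[0,0,0],-0.5],
], newtons=20)

```text
clock: 3.15
position: [0.4426, -0.1454, 0.0428]
ee_rot: [3.103, -0.491, 0.0]
force: [-0.6, 0.3, 0.2]
width: 0.526
```

Run:
```python
from h import *
show()
snap('wrist','w3')
im,d,c=load('w3')
h=cv2.cvtColor(im,cv2.COLOR_RGB2HSV)
a=cv2.resize(im[190:340,230:410],None,fx=4,fy=4,interpolation=cv2.INTER_CUBIC); cv2.imwrite('pics/c4.png',a[:,:,::-1])
s,q,R=st()
K=c['intrinsics']
def proj(P):
    r,_=cv2.Rodrigues(c['R']); return cv2.projectPoints(np.array(P,float).reshape(-1,3),r,c['t'],K,np.array([float(c['k1']),0,0,0,0]))[0].reshape(-1,2)
for z in(.060,.029): print(proj([[q[0],q[1],z]]))
```

```text
t 3.15 p [ 0.4426 -0.1454  0.0428] yaw -17.97 tilt 0.01 F [-0.6  0.3  0.2] M [-0.04 -0.04 -0.04] w 0.526 q7 -0.381
[[321.58011005 280.17490564]]
[[321.60984215 251.73985708]]
```

View pics/c4.png

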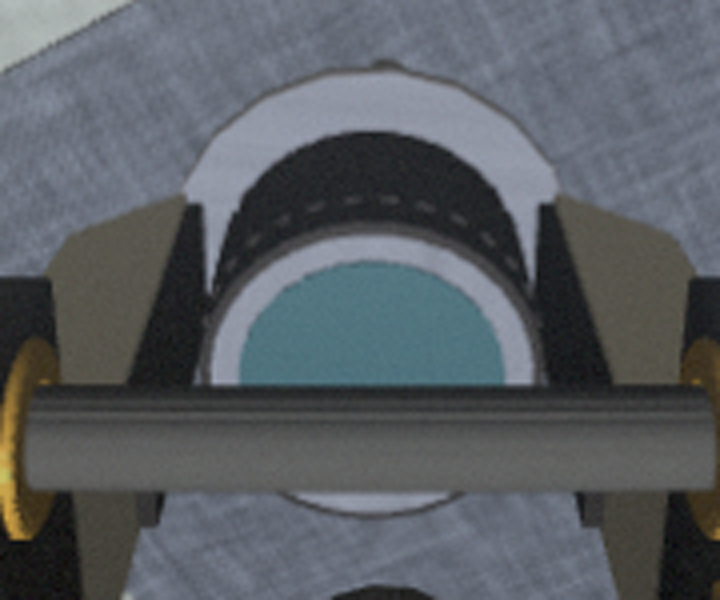

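Request:
play_rows([
  [[0,0,0],[0,0,0],-0.8],
  [[0,0,0],[0,0,0],-0.8],
  [[0,0,0],[0,0,0],-0.8],
  [[0,0,-0.02],[0,0,0],-0.8],
  [[0,0,-0.05],[0,0,0],-0.8],
  [[0,0,-0.12],[0,0,0],-0.8],
  [[0,0,-0.2],[0,0,0],-0.8],
  [[0,0,-0.28],[0,0,0],-0.8],
  [[0,0,-0.3],[0,0,0],-0.8],
  [[0,0,-0.3],[0,0,0],-0.8],
], newtons=20)

```text
clock: 4.2
position: [0.4435, -0.1456, 0.1946]
ee_rot: [3.102, -0.491, 0.006]
force: [0.4, 1.1, -2.0]
width: 0.472
```

Run:
```python
from h import *
show()
snap('wrist','w4');snap('scene','s4')
plan([.53,.13,.235],20)
im,d,c=load('s4')
a=cv2.resize(im[60:310,210:560],None,fx=2,fy=2,interpolation=cv2.INTER_CUBIC); cv2.imwrite('pics/c5.png',a[:,:,::-1])
```

```text
t 4.2 p [ 0.4435 -0.1456  0.1946] yaw -17.99 tilt 0.22 F [ 0.4  1.1 -2. ] M [-0.08 -0.08 -0.04] w 0.472 q7 -0.241
shift [-0.0024 -0.5782 -0.0862] turn [-1.000e-04  1.100e-03 -6.331e-01]
```

View pics/w4.png

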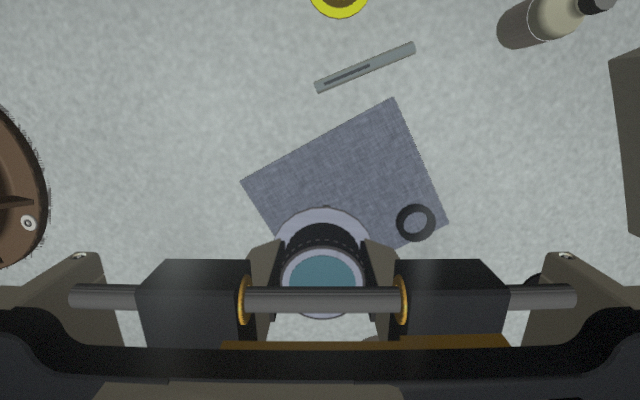

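View pics/c5.png

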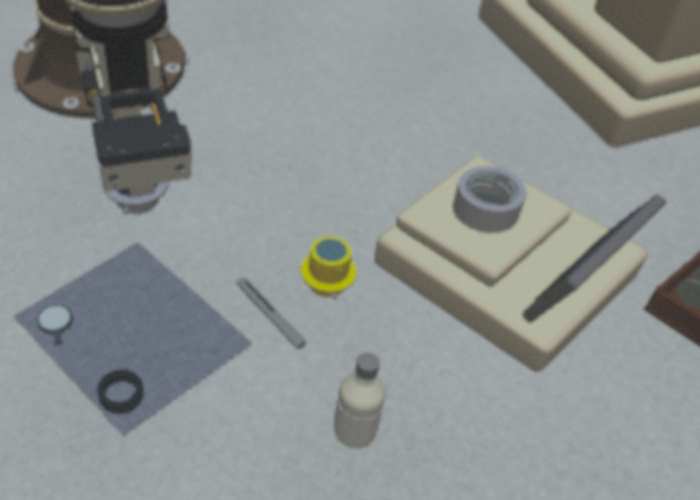

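Request:
play_rows([
  [[0,-0.05,-0.03],[0,0,-0.05],-0.8],
  [[0,-0.12,-0.06],[0,0,-0.13],-0.8],
  [[0,-0.2,-0.086],[0,0,-0.22],-0.8],
  [[0,-0.28,-0.086],[0,0,-0.31],-0.8],
  [[0,-0.36,-0.086],[0,0,-0.4],-0.8],
  [[0,-0.44,-0.086],[0,0,-0.49],-0.8],
  [[-0.002,-0.51,-0.086],[0,0,-0.57],-0.8],
  [[-0.002,-0.55,-0.086],[0,0,-0.61],-0.8],
  [[-0.002,-0.578,-0.086],[0,0,-0.633],-0.8],
  [[-0.002,-0.578,-0.086],[0,0,-0.633],-0.8],
])

```text
clock: 5.3
position: [0.5303, 0.1314, 0.2342]
ee_rot: [-3.092, -0.55, 0.004]
force: [-0.3, 0.2, -1.3]
width: 0.47
```

Request:
play_rows([
  [[0,0,0],[0,0,0],-0.8],
  [[0,0,0],[0,0,0],-0.8],
  [[0,0,0],[0,0,0],-0.8],
])

```text
clock: 5.6
position: [0.5307, 0.1284, 0.2356]
ee_rot: [3.094, 0.542, -0.0]
force: [-0.5, -0.2, -1.4]
width: 0.473
```

Run:
```python
from h import *
show()
im,d,c=snap('wrist','w5')
```

```text
t 5.6 p [0.5307 0.1284 0.2356] yaw 19.87 tilt 0.05 F [-0.5 -0.2 -1.4] M [ 0.   -0.09  0.01] w 0.473 q7 -0.224
```

View pics/w5.png

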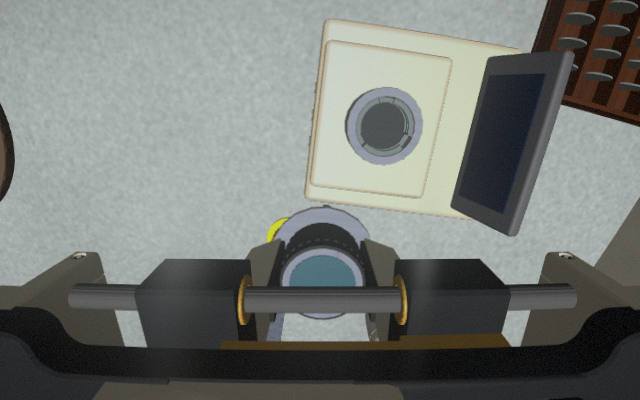

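The port ring is visible at about (384,126), with the ridges and teeth inside it, and the screen lies to the right.

Run:
```python
from h import *
im,d,c=load('w5')
a=cv2.resize(im[80:172,338:430],None,fx=6,fy=6,interpolation=cv2.INTER_CUBIC); cv2.imwrite('pics/c6.png',a[:,:,::-1])
hsv=cv2.cvtColor(im,cv2.COLOR_RGB2HSV)
print(im[126,350],im[126,330],im[92,384],im[112,384],hsv[126,350],hsv[126,330])
# non-beige blob: turret silhouette
sub=im[75:180,325:445].astype(int)
m=(sub[...,0]-sub[...,2]<5).astype(np.uint8)
n,l,s,ce=cv2.connectedComponentsWithStats(m); k=l[126-75,350-325]; print(s[k],ce[k]+[325,75])
cn,_=cv2.findContours((l==k).astype(np.uint8),0,1); cc=max(cn,key=len)
(x,y),ax,an=cv2.fitEllipse(cc); print((x+325,y+75),ax)
pts=onplane(c,cc.reshape(-1,2)+[325,75],.1)
A=np.c_[2*pts[:,:2],np.ones(len(pts))]; q=np.linalg.lstsq(A,(pts[:,:2]**2).sum(1),rcond=None)[0]; print('outer centre',q[:2],'r',np.sqrt(q[2]+q[:2]@q[:2]))
# inner bore edge: bright rim ring vs. interior
```

```text
[151 158 170] [206 215 204] [147 153 166] [79 84 87] [109  29 170] [ 55  13 215]
[   0    0   98   90 5960] [374.08120805 120.87281879]
(371.48060607910156, 122.34168243408203) (86.04959106445312, 100.65318298339844)
outer centre [0.55114436 0.2083681 ] r 0.040018416099808565
```

View pics/c6.png

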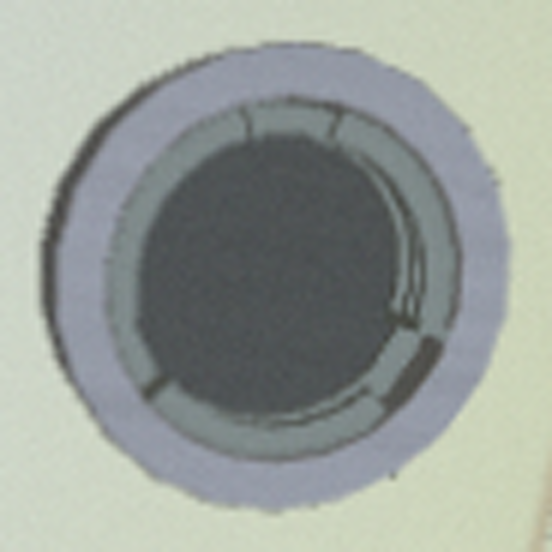

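```bash
cat >> h.py <<'E'
def circ(p):
    A=np.c_[2*p[:,:2],np.ones(len(p))]; q=np.linalg.lstsq(A,(p[:,:2]**2).sum(1),rcond=None)[0]; return q[:2],np.sqrt(q[2]+q[:2]@q[:2])
def robcirc(p):
    for _ in range(8):
        c,r=circ(p); e=abs(np.hypot(*(p[:,:2]-c).T)-r); p=p[e<max(.0012,1.5*np.median(e))] if (e>.0012).any() else p
    return c,r,len(p)
E
python3 - <<'E'
from h import *
im,d,c=load('w5')
x0,y0=338,80
sub=im[y0:172,x0:430].astype(int)
m=((sub[...,2]-sub[...,0]>=12)&(sub[...,2]>130)).astype(np.uint8)
n,l,s,ce=cv2.connectedComponentsWithStats(m); k=1+np.argmax(s[1:,4]); m=(l==k).astype(np.uint8)
cn,hi=cv2.findContours(m,cv2.RETR_CCOMP,cv2.CHAIN_APPROX_NONE)
for cc in cn:
    if len(cc)<60: continue
    p=onplane(c,cc.reshape(-1,2)+[x0,y0],.1); print(len(p),robcirc(p))
v=np.zeros_like(sub,np.uint8); v[m>0]=255; cv2.imwrite('pics/m.png',cv2.resize(v,None,fx=4,fy=4))
# expected 36 / 27.5
# barrel lens/rim in same view, rim z = tcp+.0? 
s_,q,R=st(); print(q)
print('depth rim',withdepth(c,[(350,126),(384,92)],d))
E
```

```text
212 (array([0.56362146, 0.20939502]), np.float64(0.03427065023252553), 212)
239 (array([0.56414488, 0.20935058]), np.float64(0.028095633477817728), 153)
[0.53079595 0.12865242 0.23576079]
depth rim [[0.53309221 0.19902151 0.10007004]
 [0.55116697 0.23758463 0.09867227]]
```

Run:
```python
from h import *
im,d,c=load('w5'); _,q,R=st()
x0,y0=260,200
a=cv2.resize(im[200:330,260:390],None,fx=5,fy=5,interpolation=cv2.INTER_CUBIC); cv2.imwrite('pics/c7.png',a[:,:,::-1])
# lens contour arcs (teal)
h=cv2.cvtColor(im,cv2.COLOR_RGB2HSV).astype(int); sub=h[y0:330,x0:390]
m=((sub[...,1]>70)&(sub[...,0]>80)&(sub[...,0]<108)).astype(np.uint8)
n,l,s,ce=cv2.connectedComponentsWithStats(m); k=1+np.argmax(s[1:,4]); print(s[k])
cn,_=cv2.findContours((l==k).astype(np.uint8),0,cv2.CHAIN_APPROX_NONE); cc=max(cn,key=len).reshape(-1,2)+[x0,y0]
cc=cc[cc[:,1]<cc[:,1].max()-2]
p=onplane(c,cc,q[2]+.017); r=robcirc(p); print('lens',r,'in tool',R.inv().apply(np.r_[r[0],q[2]+.017]-q))
```

```text
[  29   56   67   31 1627]
lens (array([0.53195355, 0.12557862]), np.float64(0.01664192890286638), 86) in tool [ 4.03892806e-05  3.29573686e-03 -1.69977877e-02]
```

View pics/c7.png

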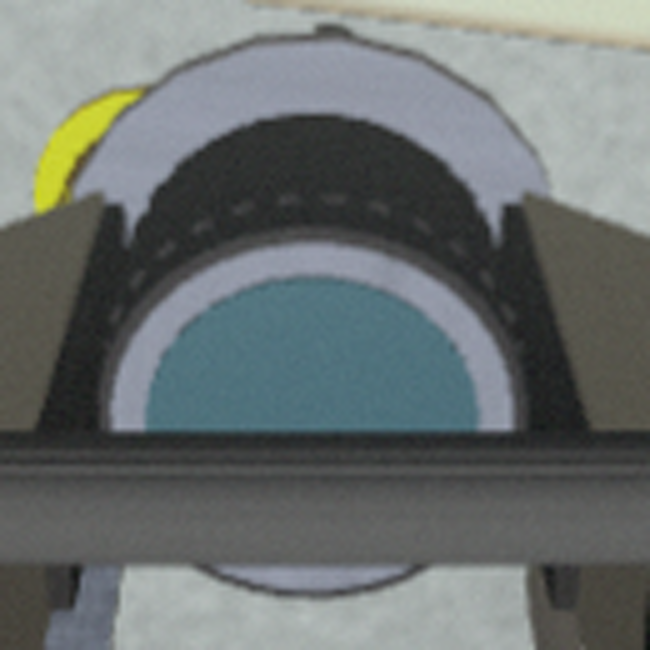

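Run:
```python
from h import *
im,d,c=load('w5'); _,q,R=st()
for h in(.013,.015,.017,.019):
    p=R.inv().apply(onplane(c,[(322.7,246.8),(322.7,319.2),(281,284),(364.6,284)],q[2]+h)-q); print(h,p[:,:2].round(4).tolist(),'dia',p[1,1]-p[0,1],p[3,0]-p[2,0],'mid',p[:2,1].mean(),p[2:,0].mean())
# flange top arc
for h in(-.012,-.014): print(R.inv().apply(onplane(c,[(322.5,207.2)],q[2]+h)-q))
# depth checks
print('depth flange',R.inv().apply(withdepth(c,[(322,215),(322,275),(322,250),(322,248)],d)-q).round(4))
```

```text
0.013 [[0.0005, -0.0163], [0.0005, 0.028], [-0.0214, 0.0054], [0.0225, 0.0054]] dia 0.04421662298233689 0.04388589118826253 mid 0.005847614010273379 0.000546033152785572
0.015 [[0.0005, -0.0173], [0.0005, 0.0263], [-0.0211, 0.0041], [0.0222, 0.0041]] dia 0.043564840680465906 0.043238984092038274 mid 0.004525760811074815 0.0005390855615310091
0.017 [[0.0005, -0.0183], [0.0005, 0.0247], [-0.0208, 0.0028], [0.0218, 0.0028]] dia 0.042913058378595034 0.042592076995814146 mid 0.003203907611876217 0.0005321379702763994
0.019 [[0.0005, -0.0192], [0.0005, 0.023], [-0.0204, 0.0015], [0.0215, 0.0015]] dia 0.04226127607672407 0.041945169899590004 mid 0.0018820544126776067 0.0005251903790217931
[[ 0.00043423 -0.02863302  0.01198065]]
[[ 0.00043871 -0.02794602  0.01398111]]
depth flange [[ 0.0001 -0.0236  0.0128]
 [ 0.0001 -0.0025 -0.017 ]
 [ 0.0001 -0.0165 -0.017 ]
 [ 0.0001 -0.0178 -0.0173]]
```

Run:
```python
from h import *
im,d,c=load('top0')
h=cv2.cvtColor(im,cv2.COLOR_RGB2HSV).astype(int)
def lens(x,y,w,z):
    sub=h[y-w:y+w,x-w:x+w]; m=((sub[...,1]>45)&(sub[...,0]>80)&(sub[...,0]<108)).astype(np.uint8)
    n,l,s,ce=cv2.connectedComponentsWithStats(m); k=1+np.argmax(s[1:,4]); uv=ce[k]+[x-w,y-w]; print('lens',s[k],uv,onplane(c,uv,z)[0])
lens(338,231,14,.059)
# port rim: threshold on beige vs grey, and bore dark
x,y,w=204,184,22
sub=im[y-w:y+w,x-w:x+w].astype(int)
a=cv2.resize(im[y-w:y+w,x-w:x+w],None,fx=12,fy=12,interpolation=cv2.INTER_CUBIC); cv2.imwrite('pics/c8.png',a[:,:,::-1])
m=(sub.sum(2)<330).astype(np.uint8); n,l,s,ce=cv2.connectedComponentsWithStats(m); k=l[w,w]; print('bore',s[k],onplane(c,ce[k]+[x-w,y-w],.1)[0])
for t in(3,6,9,12):
  m=(sub[...,2]-sub[...,0]>=t).astype(np.uint8); n,l,s,ce=cv2.connectedComponentsWithStats(m); k=1+np.argmax(s[1:,4]); uv=s[k][:2]+s[k][2:4]/2-.5+[x-w,y-w]; print(t,s[k],uv,onplane(c,uv,.1)[0],onplane(c,ce[k]+[x-w,y-w],.1)[0])
x,y,w=338,231,16
a=cv2.resize(im[y-w:y+w,x-w:x+w],None,fx=16,fy=16,interpolation=cv2.INTER_CUBIC); cv2.imwrite('pics/c9.png',a[:,:,::-1])
```

```text
lens [  9   8  12  13 123] [338.40650407 231.00813008] [ 0.44198992 -0.14666621  0.059     ]
bore [ 11  12  20  20 307] [0.56323661 0.21073735 0.1       ]
3 [  8   9  28  28 582] [203.5 184.5] [0.56227235 0.20917856 0.1       ] [0.56270725 0.20951022 0.1       ]
6 [  8  10  27  26 371] [203.  184.5] [0.56226918 0.21050238 0.1       ] [0.56182126 0.20876638 0.1       ]
9 [  9  10  26  26 225] [203.5 184.5] [0.56227235 0.20917856 0.1       ] [0.56125084 0.20685797 0.1       ]
12 [ 9 10 25 25 98] [203. 184.] [0.56358991 0.21052877 0.1       ] [0.55722366 0.20240808 0.1       ]
```

View pics/c8.png

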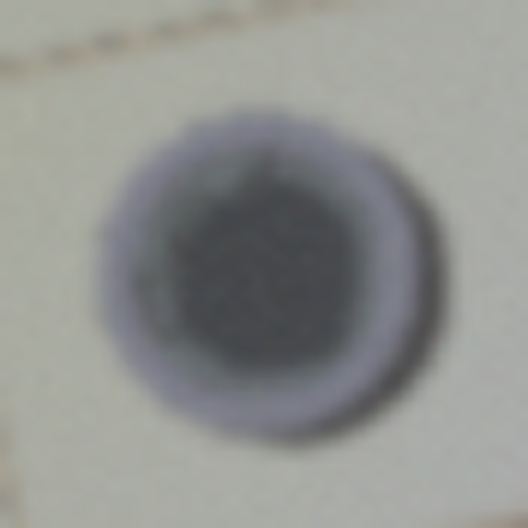

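View pics/c9.png

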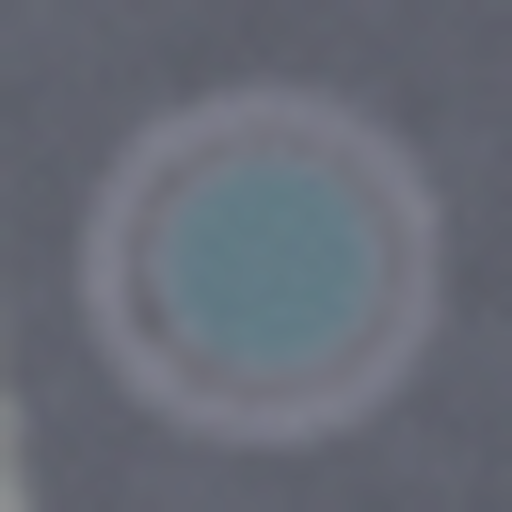

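Run:
```python
from h import *
im,d,c=load('w5'); _,q,R=st()
for dz in(.029,.034):
  p=R.inv().apply(onplane(c,[(260+316/5,200+30/5),(260+350/5,200+30/5),(260+332/5,200+23/5)],q[2]-dz)-q)-[0.0003,.0028,0]
  print(p.round(4), 'cw from up', np.rad2deg(np.arctan2(p[:,0],-p[:,1])))
# thread features: world angle cw-from -tooly
P=np.array([.5639,.2094])
for nm,uv,z in [('A',(248,120),.097),('B',(335,125),.097),('R1',(440,340),.097),('R2',(390,405),.097),('LL',(155,388),.1),('m',(405,320),.1)]:
  w=onplane(c,[(338+uv[0]/6,80+uv[1]/6)],z)[0]-[*P,z]; t=R.inv().apply(w); print(nm,np.hypot(*w[:2]).round(4),'tool cw from -y',np.rad2deg(np.arctan2(t[0],-t[1])).round(1))
a=cv2.resize(im[185:222,290:356],None,fx=12,fy=12,interpolation=cv2.INTER_CUBIC); cv2.imwrite('pics/c10.png',a[:,:,::-1])
```

```text
[[ 0.0006 -0.0264  0.029 ]
 [ 0.0049 -0.0264  0.029 ]
 [ 0.0026 -0.0273  0.029 ]] cw from up [ 1.32431995 10.44436905  5.4546647 ]
[[ 0.0006 -0.0247  0.034 ]
 [ 0.005  -0.0247  0.034 ]
 [ 0.0027 -0.0256  0.034 ]] cw from up [ 1.4697123  11.46367831  5.98369582]
A 0.0246 tool cw from -y -14.0
B 0.0244 tool cw from -y 17.7
R1 0.0278 tool cw from -y 109.0
R2 0.0272 tool cw from -y 135.3
LL 0.0251 tool cw from -y -130.8
m 0.0205 tool cw from -y 106.3
```

View pics/c10.png

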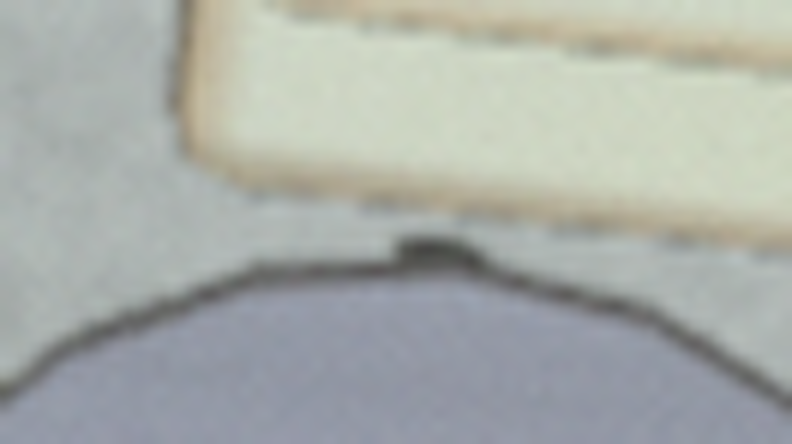

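Run:
```python
from h import *
plan([.5638,.2119,.150],-2)
plan([.5638,.2119,.235],-2)
```

```text
shift [ 0.1187 -0.1342  0.1714] turn [ 0.0007 -0.      0.3649]
shift [ 0.1187 -0.1341  0.0014] turn [ 0.0007 -0.      0.3649]
```

Request:
play_rows([
  [[0.03,-0.03,0],[0,0,0.08],-0.8],
  [[0.07,-0.08,0],[0,0,0.18],-0.8],
  [[0.1,-0.115,0],[0,0,0.28],-0.8],
  [[0.119,-0.134,0.02],[0,0,0.365],-0.8],
  [[0.119,-0.134,0.06],[0,0,0.365],-0.8],
  [[0.119,-0.134,0.1],[0,0,0.365],-0.8],
  [[0.119,-0.134,0.14],[0,0,0.365],-0.8],
  [[0.119,-0.134,0.16],[0,0,0.365],-0.8],
  [[0.119,-0.134,0.171],[0,0,0.365],-0.8],
  [[0.119,-0.134,0.171],[0,0,0.365],-0.8],
])

```text
clock: 6.65
position: [0.5638, 0.2128, 0.1501]
ee_rot: [3.141, -0.053, -0.001]
force: [-1.5, -0.3, -1.3]
width: 0.473
```

Request:
play_rows([
  [[0,0,0],[0,0,0],-0.8],
  [[0,0,0],[0,0,0],-0.8],
])

```text
clock: 6.85
position: [0.5643, 0.2134, 0.1512]
ee_rot: [-3.141, 0.052, -0.002]
force: [0.1, 0.2, -0.6]
width: 0.472
```

Run:
```python
from h import *
for i in range(3): show()
im,d,c=snap('wrist','w6'); im2,_,_=snap('scene','s6')
a=cv2.resize(im2[80:230,380:560],None,fx=4,fy=4,interpolation=cv2.INTER_CUBIC); cv2.imwrite('pics/c11.png',a[:,:,::-1])
```

```text
t 6.85 p [0.5643 0.2134 0.1512] yaw -1.9 tilt 0.09 F [ 0.1  0.2 -0.6] M [-0.03 -0.11 -0.05] w 0.472 q7 -0.753
t 6.85 p [0.5643 0.2134 0.1512] yaw -1.9 tilt 0.09 F [ 0.1  0.2 -0.6] M [-0.03 -0.11 -0.05] w 0.472 q7 -0.753
t 6.85 p [0.5643 0.2134 0.1512] yaw -1.9 tilt 0.09 F [ 0.1  0.2 -0.6] M [-0.03 -0.11 -0.05] w 0.472 q7 -0.753
```

View pics/w6.png

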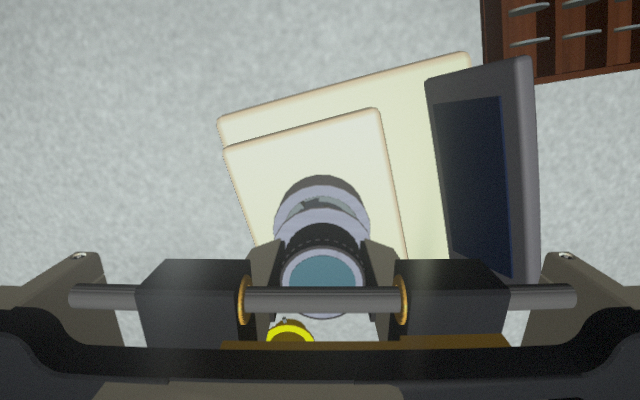

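View pics/c11.png

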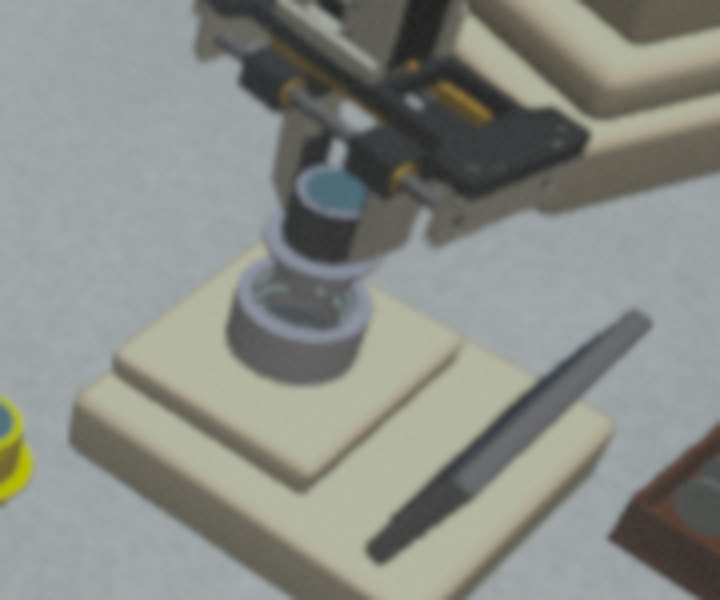

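Run:
```python
from h import *
im,d,c=load('w6')
a=cv2.resize(im[165:325,262:382],None,fx=5,fy=5,interpolation=cv2.INTER_CUBIC); cv2.imwrite('pics/c12.png',a[:,:,::-1])
```

```text
(no output)
```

View pics/c12.png

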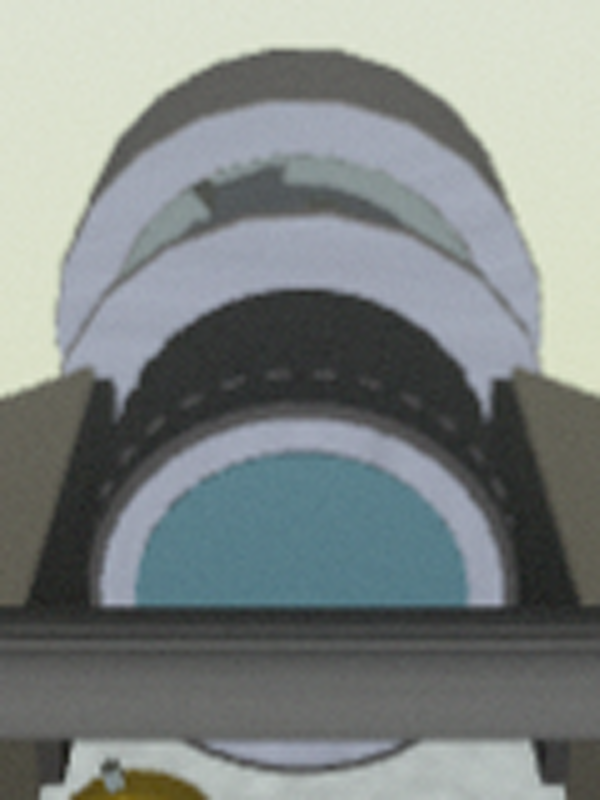

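Run:
```python
from h import *
im,d,c=load('w6'); _,q,R=st()
def tl(u,v,z): return R.inv().apply(onplane(c,[(262+u/5,165+v/5)],z)[0]-q)
o=[tl(305,102,.1),tl(298,153,.1)]; print('port y',o[0][1]+.036,o[1][1]+.0275)
l,r=tl(58,320,.1),tl(541,320,.1); print('port x',(l[0]+r[0])/2,'w',r[0]-l[0])
l,r=tl(122,275,.1),tl(478,262,.1); print('bore pts',l,r)
f=tl(310,213,q[2]-.0135); print('flange y',f[1]+.031)
l,r=tl(66,368,q[2]-.0135),tl(530,335,q[2]-.0135);print(l,r)
t,b=tl(300,405,q[2]+.017),tl(300,771,q[2]+.017); print('top rim y',(t[1]+b[1])/2,b[1]-t[1])
l,r=tl(92,590,q[2]+.017),tl(517,590,q[2]+.017); print('top rim x',(l[0]+r[0])/2,r[0]-l[0])
P=R.inv().apply(np.array([.5637,.2094,.1])-q);print('port assumed in tool',P)
```

```text
port y 0.004588093737942854 0.003419605312607467
port x 0.0003983845181919944 w 0.06987184188820281
bore pts [-0.02500702 -0.00589034  0.05091569] [ 0.02586201 -0.00782902  0.05097374]
flange y 0.002869914307830821
[-0.02739527 -0.00867299  0.01347335] [ 0.02756307 -0.01287725  0.01353707]
top rim y 0.0028281714773095643 0.04339458732240035
top rim x 0.0008489345628191983 0.04335581093278941
port assumed in tool [-0.00039468  0.00401484  0.05093864]
```

Request:
play_rows([
  [[0,0.002,0.005],[0,0,0],-0.8],
  [[0,0.002,0.01],[0,0,0],-0.8],
  [[0,0.002,0.015],[0,0,0],-0.8],
  [[0,0.002,0.02],[0,0,0],-0.8],
  [[0,0.002,0.022],[0,0,0],-0.8],
  [[0,0.002,0.024],[0,0,0],-0.8],
  [[0,0.002,0.026],[0,0,0],-0.8],
  [[0,0.002,0.026],[0,0,0],-0.8],
])

```text
clock: 7.75
position: [0.5637, 0.2122, 0.1371]
ee_rot: [3.141, -0.052, -0.0]
force: [0.3, 0.3, -1.5]
width: 0.473
```

Run:
```python
from h import *
show()
```

```text
t 7.75 p [0.5637 0.2122 0.1371] yaw -1.89 tilt 0.01 F [ 0.3  0.3 -1.5] M [-0.03 -0.1  -0.01] w 0.473 q7 -0.76
```

Request:
play_rows([
  [[0,0,0.002],[0,0,0],-0.8],
  [[0,0,0.004],[0,0,0],-0.8],
  [[0,0,0.006],[0,0,0],-0.8],
  [[0,0,0.008],[0,0,0],-0.8],
  [[0,0,0.008],[0,0,0],-0.8],
])

```text
clock: 8.25
position: [0.5637, 0.2121, 0.133]
ee_rot: [3.141, -0.052, -0.0]
force: [-0.5, -0.1, -0.6]
width: 0.475
```

Request:
play_rows([
  [[0,0,0.001],[0,0,0],-0.8],
  [[0,0,0.002],[0,0,0],-0.8],
  [[0,0,0.002],[0,0,0],-0.8],
])

```text
clock: 8.55
position: [0.5638, 0.2121, 0.1322]
ee_rot: [3.141, -0.052, -0.0]
force: [0.1, 0.4, -1.5]
width: 0.474
```

Request:
play_rows([
  [[0,0,0.001],[0,0,0],-0.8],
  [[0,0,0.002],[0,0,0],-0.8],
  [[0,0,0.002],[0,0,0],-0.8],
])

```text
clock: 8.85
position: [0.5637, 0.2122, 0.1311]
ee_rot: [3.141, -0.052, -0.0]
force: [-0.1, -0.2, -1.2]
width: 0.475
```

Request:
play_rows([
  [[0,0,0.001],[0,0,0],-0.8],
  [[0,0,0.002],[0,0,0],-0.8],
  [[0,0,0.002],[0,0,0],-0.8],
])

```text
clock: 9.15
position: [0.5637, 0.2121, 0.1301]
ee_rot: [3.141, -0.052, -0.0]
force: [0.1, 0.4, -1.1]
width: 0.477
```

Request:
play_rows([
  [[0,0,0.001],[0,0,0],-0.8],
  [[0,0,0.002],[0,0,0],-0.8],
  [[0,0,0.002],[0,0,0],-0.8],
])

```text
clock: 9.45
position: [0.5639, 0.2123, 0.1296]
ee_rot: [-3.141, 0.052, -0.001]
force: [-0.6, -1.7, 3.3]
width: 0.474
```

Request:
play_rows([
  [[0,0,0.001],[0,0,0],-0.8],
  [[0,0,0.002],[0,0,0],-0.8],
  [[0,0,0.002],[0,0,0],-0.8],
])

```text
clock: 9.75
position: [0.5639, 0.2123, 0.1293]
ee_rot: [-3.141, 0.052, -0.001]
force: [-2.0, -2.5, 11.8]
width: 0.474
```

Run:
```python
from h import *
show()
im,d,c=snap('wrist','w7')
a=cv2.resize(im[165:325,262:382],None,fx=5,fy=5,interpolation=cv2.INTER_CUBIC); cv2.imwrite('pics/c13.png',a[:,:,::-1])
```

```text
t 9.75 p [0.5639 0.2123 0.1293] yaw -1.9 tilt 0.05 F [-2.  -2.5 11.8] M [-0.48  0.74 -0.01] w 0.474 q7 -0.766
```

View pics/c13.png

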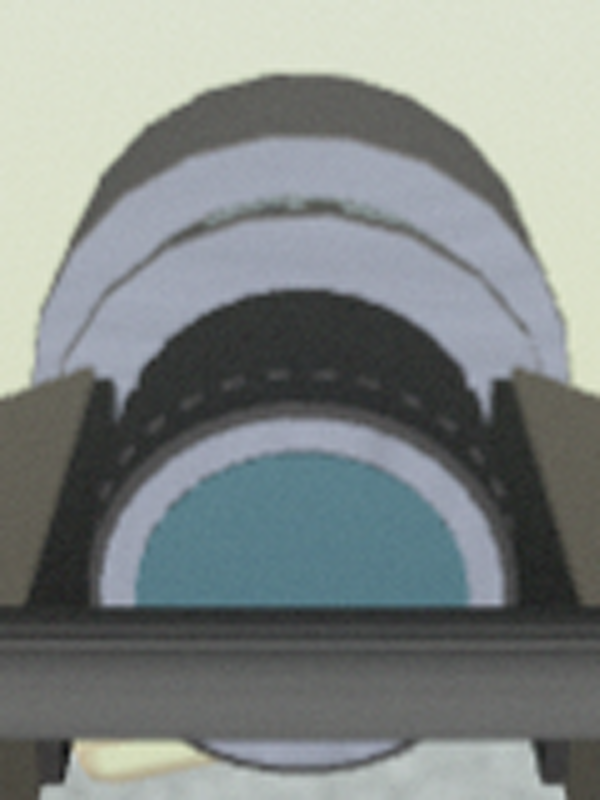

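Request:
play_rows([
  [[0,0,-0.0012],[0,0,0],-0.8],
  [[-0.0002,0,-0.0012],[0,0,-0.04],-0.8],
  [[-0.0005,0,-0.0012],[0,0,-0.08],-0.8],
  [[-0.0007,0,-0.0012],[0,0,-0.12],-0.8],
  [[-0.001,0,-0.0012],[0,0,-0.16],-0.8],
  [[-0.001,0,-0.0012],[0,0,-0.16],-0.8],
])

```text
clock: 10.4
position: [0.5638, 0.2128, 0.1294]
ee_rot: [-3.133, -0.212, -0.002]
force: [-0.3, 1.1, 4.5]
width: 0.476
```

Run:
```python
from h import *
show()
```

```text
t 10.4 p [0.5638 0.2128 0.1294] yaw 7.75 tilt 0.1 F [-0.3  1.1  4.5] M [ 0.15 -0.06  0.07] w 0.476 q7 -0.622
```

Request:
play_rows([
  [[-0.0002,0,0],[0,0,-0.033],-0.8],
  [[-0.0004,0,0],[0,0,-0.067],-0.8],
  [[-0.0004,0,0],[0,0,-0.067],-0.8],
])

```text
clock: 10.7
position: [0.5631, 0.2119, 0.1285]
ee_rot: [3.125, 0.322, -0.0]
force: [0.9, 0.5, 1.4]
width: 0.472
```

Request:
play_rows([
  [[-0.0002,0,0],[0,0,-0.033],-0.8],
  [[-0.0004,0,0],[0,0,-0.067],-0.8],
  [[-0.0004,0,0],[0,0,-0.067],-0.8],
])

```text
clock: 11.0
position: [0.5624, 0.2117, 0.1283]
ee_rot: [3.111, 0.432, -0.002]
force: [-0.8, -0.2, -0.9]
width: 0.479
```

Request:
play_rows([
  [[-0.0002,0,0],[0,0,-0.033],-0.8],
  [[-0.0004,0,0],[0,0,-0.067],-0.8],
  [[-0.0004,0,0],[0,0,-0.067],-0.8],
])

```text
clock: 11.3
position: [0.5625, 0.2119, 0.1286]
ee_rot: [3.094, 0.541, -0.001]
force: [0.2, 0.5, -0.2]
width: 0.474
```

Run:
```python
from h import *
show()
```

```text
t 11.3 p [0.5625 0.2119 0.1286] yaw 19.84 tilt 0.03 F [ 0.2  0.5 -0.2] M [ 0.03 -0.13 -0.01] w 0.474 q7 -0.441
```

Request:
play_rows([
  [[0,0,0.001],[0,0,0],-0.8],
  [[0,0,0.002],[0,0,0],-0.8],
  [[0,0,0.003],[0,0,0],-0.8],
  [[0,0,0.004],[0,0,0],-0.8],
  [[0,0,0.004],[0,0,0],-0.8],
])

```text
clock: 11.8
position: [0.5626, 0.212, 0.1267]
ee_rot: [3.095, 0.539, -0.0]
force: [-0.2, 0.1, -2.2]
width: 0.475
```

Request:
play_rows([
  [[0,0,0.001],[0,0,0],-0.8],
  [[0,0,0.002],[0,0,0],-0.8],
  [[0,0,0.003],[0,0,0],-0.8],
  [[0,0,0.004],[0,0,0],-0.8],
  [[0,0,0.004],[0,0,0],-0.8],
])

```text
clock: 12.3
position: [0.5626, 0.212, 0.1247]
ee_rot: [3.095, 0.539, -0.0]
force: [0.7, -0.4, -1.1]
width: 0.479
```

The lugs are passing below the ridge level with no load on the wrist, so I keep lowering.

Request:
play_rows([
  [[0,0,0.001],[0,0,0],-0.8],
  [[0,0,0.002],[0,0,0],-0.8],
  [[0,0,0.003],[0,0,0],-0.8],
  [[0,0,0.004],[0,0,0],-0.8],
  [[0,0,0.004],[0,0,0],-0.8],
])

```text
clock: 12.8
position: [0.5627, 0.212, 0.1227]
ee_rot: [3.095, 0.539, -0.0]
force: [0.8, -0.2, -1.5]
width: 0.477
```

Request:
play_rows([
  [[0,0,0.001],[0,0,0],-0.8],
  [[0,0,0.002],[0,0,0],-0.8],
  [[0,0,0.003],[0,0,0],-0.8],
  [[0,0,0.003],[0,0,0],-0.8],
])

```text
clock: 13.2
position: [0.5626, 0.212, 0.1212]
ee_rot: [3.095, 0.539, -0.0]
force: [-0.5, 0.3, -0.9]
width: 0.474
```

Request:
play_rows([
  [[0,0,0.001],[0,0,0],-0.8],
  [[0,0,0.002],[0,0,0],-0.8],
  [[0,0,0.002],[0,0,0],-0.8],
])

```text
clock: 13.5
position: [0.5627, 0.212, 0.1202]
ee_rot: [3.095, 0.539, -0.0]
force: [1.3, -1.0, -1.6]
width: 0.475
```

Request:
play_rows([
  [[0,0,0.001],[0,0,0],-0.8],
  [[0,0,0.002],[0,0,0],-0.8],
  [[0,0,0.002],[0,0,0],-0.8],
])

```text
clock: 13.8
position: [0.5628, 0.2121, 0.1198]
ee_rot: [3.095, 0.539, 0.001]
force: [-1.3, -1.0, 4.5]
width: 0.477
```

Run:
```python
from h import *
show()
```

```text
t 13.8 p [0.5628 0.2121 0.1198] yaw 19.77 tilt 0.03 F [-1.3 -1.   4.5] M [-0.22  0.24 -0.02] w 0.477 q7 -0.449
```

Request:
play_rows([
  [[0.0002,0,-0.0006],[0,0,0.04],-0.8],
  [[0.0004,0,-0.0006],[0,0,0.08],-0.8],
  [[0.0006,0,-0.0006],[0,0,0.12],-0.8],
  [[0.0006,0,-0.0006],[0,0,0.12],-0.8],
])

```text
clock: 14.2
position: [0.5633, 0.2123, 0.1199]
ee_rot: [-3.123, -0.343, -0.001]
force: [1.1, 0.2, 2.2]
width: 0.477
```

Run:
```python
from h import *
show()
```

```text
t 14.2 p [0.5633 0.2123 0.1199] yaw 12.52 tilt 0.04 F [1.1 0.2 2.2] M [-0.06 -0.11 -0.02] w 0.477 q7 -0.557
```

Request:
play_rows([
  [[0.0002,0,0.0002],[0,0,0.035],-0.8],
  [[0.0004,0,0.0004],[0,0,0.07],-0.8],
  [[0.0006,0,0.0006],[0,0,0.1],-0.8],
  [[0.0008,0,0.0008],[0,0,0.133],-0.8],
  [[0.0008,0,0.0008],[0,0,0.133],-0.8],
])

```text
clock: 14.7
position: [0.5635, 0.2124, 0.1193]
ee_rot: [-3.139, -0.124, -0.001]
force: [-0.1, 0.3, 2.0]
width: 0.473
```

Run:
```python
from h import *
show()
```

```text
t 14.7 p [0.5635 0.2124 0.1193] yaw 4.54 tilt 0.02 F [-0.1  0.3  2. ] M [ 0.1  -0.15 -0.03] w 0.473 q7 -0.676
```

Request:
play_rows([
  [[0.0002,0,0.0003],[0,0,0.035],-0.8],
  [[0.0004,0,0.0006],[0,0,0.07],-0.8],
  [[0.0006,0,0.0009],[0,0,0.1],-0.8],
  [[0.0008,0,0.0012],[0,0,0.133],-0.8],
  [[0.0008,0,0.0012],[0,0,0.133],-0.8],
])

```text
clock: 15.2
position: [0.5639, 0.2123, 0.1187]
ee_rot: [3.14, -0.095, 0.0]
force: [-0.8, -0.8, 2.9]
width: 0.475
```

Run:
```python
from h import *
show()
```

```text
t 15.2 p [0.5639 0.2123 0.1187] yaw -3.46 tilt 0.01 F [-0.8 -0.8  2.9] M [ 0.05 -0.04 -0.06] w 0.475 q7 -0.795
```

Request:
play_rows([
  [[0.0002,0,0.0003],[0,0,0.035],-0.8],
  [[0.0004,0,0.0006],[0,0,0.07],-0.8],
  [[0.0006,0,0.0009],[0,0,0.1],-0.8],
  [[0.0008,0,0.0012],[0,0,0.133],-0.8],
  [[0.0008,0,0.0012],[0,0,0.133],-0.8],
])

```text
clock: 15.7
position: [0.5642, 0.2123, 0.1181]
ee_rot: [3.126, -0.313, 0.0]
force: [0.8, 0.9, 2.4]
width: 0.47
```

Run:
```python
from h import *
show()
```

```text
t 15.7 p [0.5642 0.2123 0.1181] yaw -11.44 tilt 0.01 F [0.8 0.9 2.4] M [ 0.07 -0.12 -0.04] w 0.47 q7 -0.914
```

Request:
play_rows([
  [[0.0002,0,0.0003],[0,0,0.035],-0.8],
  [[0.0004,0,0.0006],[0,0,0.07],-0.8],
  [[0.0006,0,0.0009],[0,0,0.1],-0.8],
  [[0.0008,0,0.0012],[0,0,0.133],-0.8],
  [[0.001,0,0.0015],[0,0,0.168],-0.8],
  [[0.0012,0.0001,0.0018],[0,0,0.2],-0.8],
  [[0.0012,0.0001,0.0018],[0,0,0.2],-0.8],
])

```text
clock: 16.4
position: [0.5648, 0.2121, 0.1172]
ee_rot: [-3.076, 0.638, -0.0]
force: [0.3, 0.0, 3.1]
width: 0.475
```

Run:
```python
from h import *
show()
```

```text
t 16.4 p [0.5648 0.2121 0.1172] yaw -23.45 tilt 0.01 F [0.3 0.  3.1] M [ 0.05 -0.12 -0.08] w 0.475 q7 -1.093
```

Request:
play_rows([
  [[0.0002,0,0.0003],[0,0,0.035],-0.8],
  [[0.0004,0,0.0006],[0,0,0.07],-0.8],
  [[0.0006,0,0.0009],[0,0,0.1],-0.8],
  [[0.0008,0,0.0012],[0,0,0.133],-0.8],
  [[0.001,0,0.0015],[0,0,0.168],-0.8],
  [[0.0012,0.0001,0.0018],[0,0,0.2],-0.8],
  [[0.0012,0.0001,0.0018],[0,0,0.2],-0.8],
])

```text
clock: 17.1
position: [0.5654, 0.2118, 0.1163]
ee_rot: [2.992, -0.956, 0.0]
force: [1.2, 1.1, 4.4]
width: 0.477
```

Run:
```python
from h import *
show()
```

```text
t 17.1 p [0.5654 0.2118 0.1163] yaw -35.45 tilt 0.01 F [1.2 1.1 4.4] M [ 0.05 -0.04 -0.09] w 0.477 q7 -1.271
```

Request:
play_rows([
  [[0.0002,0,0.0002],[0,0,0.035],-0.8],
  [[0.0004,0,0.0005],[0,0,0.07],-0.8],
  [[0.0006,0,0.0008],[0,0,0.1],-0.8],
  [[0.0008,0,0.001],[0,0,0.133],-0.8],
  [[0.0008,0,0.001],[0,0,0.133],-0.8],
])

```text
clock: 17.6
position: [0.5655, 0.2115, 0.1158]
ee_rot: [2.918, -1.162, -0.0]
force: [-0.7, -0.3, 5.4]
width: 0.477
```

Run:
```python
from h import *
show()
```

```text
t 17.6 p [0.5655 0.2115 0.1158] yaw -43.44 tilt 0.01 F [-0.7 -0.3  5.4] M [-0.01  0.14 -0.07] w 0.477 q7 -1.389
```

Request:
play_rows([
  [[0.0002,0,0.0002],[0,0,0.035],-0.8],
  [[0.0004,0,0.0004],[0,0,0.07],-0.8],
  [[0.0006,0,0.0005],[0,0,0.1],-0.8],
  [[0.0006,0,0.0005],[0,0,0.1],-0.8],
])

```text
clock: 18.0
position: [0.5657, 0.2113, 0.1157]
ee_rot: [2.854, -1.313, -0.0]
force: [-0.6, -0.4, 7.7]
width: 0.475
```

Run:
```python
from h import *
show()
```

```text
t 18.0 p [0.5657 0.2113 0.1157] yaw -49.43 tilt 0.02 F [-0.6 -0.4  7.7] M [ 0.02  0.38 -0.06] w 0.475 q7 -1.477
```

Request:
play_rows([
  [[0.0002,0,0],[0,0,0.035],-0.8],
  [[0.0004,0,0],[0,0,0.07],-0.8],
  [[0.0006,0,0],[0,0,0.1],-0.8],
  [[0.0006,0,0],[0,0,0.1],-0.8],
])

```text
clock: 18.4
position: [0.5659, 0.2111, 0.1158]
ee_rot: [2.781, -1.461, 0.0]
force: [-1.2, 0.3, 7.3]
width: 0.473
```

Run:
```python
from h import *
show()
```

```text
t 18.4 p [0.5659 0.2111 0.1158] yaw -55.43 tilt 0.01 F [-1.2  0.3  7.3] M [ 0.06  0.35 -0.06] w 0.473 q7 -1.566
```

The height has stopped changing at z = 0.1157 after 75 degrees, so the flange has met the rim. I turn on in small steps until it is snug.

Request:
play_rows([
  [[0.0002,0,-0.0004],[0,0,0.035],-0.8],
  [[0.0004,0,-0.0006],[0,0,0.07],-0.8],
  [[0.0004,0,-0.0006],[0,0,0.07],-0.8],
])

```text
clock: 18.7
position: [0.5658, 0.2109, 0.1158]
ee_rot: [2.725, -1.562, -0.0]
force: [-1.7, -0.6, 4.8]
width: 0.474
```

Run:
```python
from h import *
show()
```

```text
t 18.7 p [0.5658 0.2109 0.1158] yaw -59.64 tilt 0.03 F [-1.7 -0.6  4.8] M [ 0.11  0.26 -0.04] w 0.474 q7 -1.628
```

Request:
play_rows([
  [[0.0002,0,0],[0,0,0.035],-0.8],
  [[0.0004,0,0],[0,0,0.06],-0.8],
  [[0.0004,0,0],[0,0,0.06],-0.8],
])

```text
clock: 19.0
position: [0.5659, 0.2107, 0.1158]
ee_rot: [2.675, -1.646, -0.0]
force: [-0.9, -0.1, 6.0]
width: 0.476
```

Run:
```python
from h import *
show()
```

```text
t 19.0 p [0.5659 0.2107 0.1158] yaw -63.21 tilt 0.04 F [-0.9 -0.1  6. ] M [0.08 0.33 0.08] w 0.476 q7 -1.681
```

Request:
play_rows([
  [[0.0001,0,0],[0,0,0.02],-0.8],
  [[0.0002,0,0],[0,0,0.035],-0.8],
  [[0.0002,0,0],[0,0,0.035],-0.8],
])

```text
clock: 19.3
position: [0.566, 0.2106, 0.1158]
ee_rot: [2.645, -1.694, -0.0]
force: [-0.6, -0.7, 5.9]
width: 0.472
```

Run:
```python
from h import *
show()
```

```text
t 19.3 p [0.566  0.2106 0.1158] yaw -65.27 tilt 0.04 F [-0.6 -0.7  5.9] M [0.07 0.35 0.24] w 0.472 q7 -1.711
```

Request:
play_rows([
  [[0,0,-0.0008],[0,0,0],-0.8],
  [[0,0,-0.0008],[0,0,0],0.6],
  [[0,0,-0.0008],[0,0,0],0.6],
  [[0,0,-0.0008],[0,0,0],0.6],
  [[0,0,-0.0008],[0,0,0],0.6],
  [[0,0,-0.0008],[0,0,0],0.6],
])

```text
clock: 19.9
position: [0.5662, 0.2107, 0.1161]
ee_rot: [2.646, -1.694, -0.0]
force: [0.8, 1.3, 0.1]
width: 0.796
```

Run:
```python
from h import *
show()
im,d,c=snap('wrist','w8')
```

```text
t 19.9 p [0.5662 0.2107 0.1161] yaw -65.26 tilt 0.01 F [0.8 1.3 0.1] M [ 0.02  0.01 -0.01] w 0.796 q7 -1.711
```

View pics/w8.png

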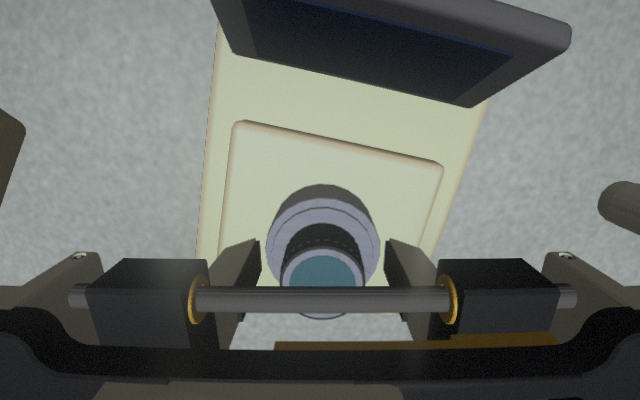

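The view shows the fingers clear of the grip and the flange lying on the rim ring, around (322,230). I retract straight up and check.

Request:
play_rows([
  [[0,0,-0.02],[0,0,0],0.6],
  [[0,0,-0.06],[0,0,0],0.6],
  [[0,0,-0.12],[0,0,0],0.6],
  [[0,0,-0.2],[0,0,0],0.6],
  [[0,0,-0.26],[0,0,0],0.6],
  [[0,0,-0.3],[0,0,0],0.6],
  [[0,0,-0.3],[0,0,0],0.6],
  [[0,0,-0.3],[0,0,0],0.6],
])

```text
clock: 20.75
position: [0.5663, 0.2107, 0.2667]
ee_rot: [-2.645, 1.694, -0.001]
force: [-0.1, -0.5, -0.8]
width: 0.801
```

Run:
```python
from h import *
show()
im,d,c=snap('wrist','w9'); im2,_,_=snap('scene','s9')
a=cv2.resize(im2[80:280,210:560],None,fx=2.2,fy=2.2,interpolation=cv2.INTER_CUBIC); cv2.imwrite('pics/c14.png',a[:,:,::-1])
```

```text
t 20.75 p [0.5663 0.2107 0.2667] yaw -65.26 tilt 0.06 F [-0.1 -0.5 -0.8] M [-0.02 -0.   -0.  ] w 0.801 q7 -1.669
```

View pics/w9.png

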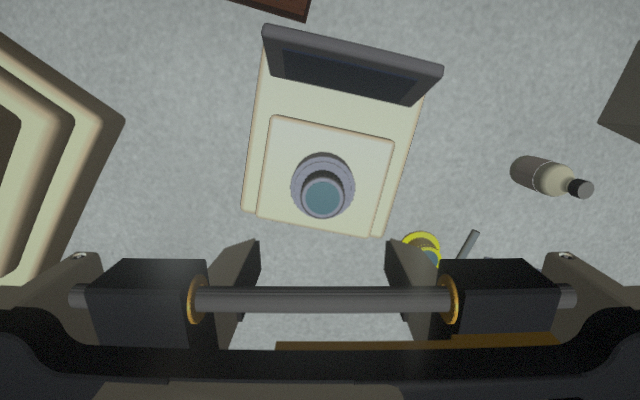

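View pics/c14.png

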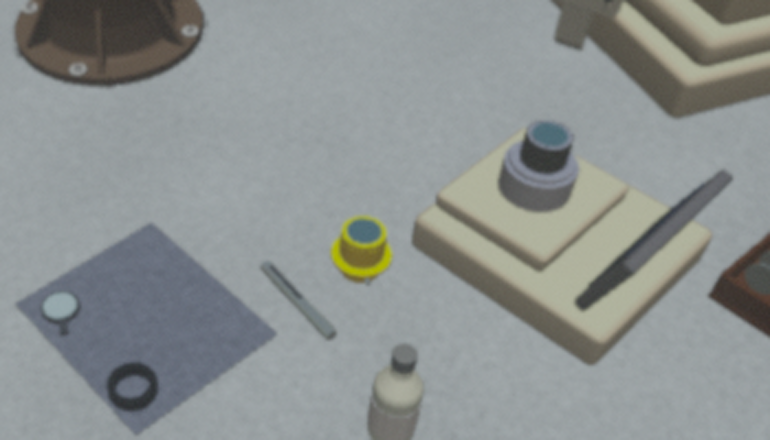

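Run:
```python
from h import *
im,d,c=load('w9')
for nm,(u,v),r in [('lens',(322,196),8),('step of meter',(300,225),3)]:
    g=[(x,y) for x in range(u-r,u+r) for y in range(v-r,v+r)]; p=withdepth(c,g,d); p=p[p[:,2]>0.02]
    A=np.c_[p[:,:2]-p[:,:2].mean(0),np.ones(len(p))]; k=np.linalg.lstsq(A,p[:,2],rcond=None)[0]; print(nm,p.mean(0).round(4),'slope',k[:2].round(3))
p=withdepth(c,[(322,x) for x in range(150,172,2)],d); print(p[:,2].round(4))
h=cv2.cvtColor(im,cv2.COLOR_RGB2HSV).astype(int)[170:225,290:355]
m=((h[...,1]>70)&(h[...,0]>80)&(h[...,0]<108)).astype(np.uint8); n,l,s,ce=cv2.connectedComponentsWithStats(m); k=1+np.argmax(s[1:,4]); print(s[k],onplane(c,ce[k]+[290,170],.134)[0])
```

```text
lens [0.5661 0.2112 0.1339] slope [0.009 0.004]
step of meter [0.502  0.2121 0.0644] slope [0.315 0.006]
[0.0645 0.067  0.0834 0.0966 0.4157 0.1    0.1018 0.1031 0.1025 0.1035
 0.1031]
[ 16  12  33  32 530] [0.56312449 0.20977944 0.134     ]
```

Lens top is at 0.134 and the flange at about 0.103–0.104, as they should be. The barrel is level and on the port's axis, and the arm is clear.

```bash
python3 -c "
from h import *
print(arm.sign_off()); show()"
```

```text
the job is handed in; nothing more can be done
None
the job is handed in; nothing more can be done
```

The grey barrel is screwed home in the port, the gripper has let go and is clear above it, and I handed the job in at about 21 s of the 72 s allowed.

**What I did:**
- I set the barrel upright on the ridges. The peak downward press was about 12 N, at first contact.
- I backed it off about 22° anticlockwise. The load vanished partway, at about 14°. I then lowered it 9.7 mm onto the floor of the starts, as described.
- I ran it in about 85° clockwise with 2–8 N of downward load. The flange met the rim between about 63° and 69°.
- The twist was about 0.24 N m on the wrist reading, or about 0.29 N m counting the sensor's offset. That is slightly above the 0.2 N m snug figure and below the 0.4 N m strain limit.

**Last checks:**
- **Height:** the lens top measured 133.9 mm against 134 expected, and the flange top about 103 mm against 104.
- **Tilt:** about 0.01 rad.
- **Position:** within about 1 mm of the port's axis by ray casting. The averaged depth points over a small off-centre patch of the lens came out about 3 mm off in x; I did not use that as a centre.
- **Other things:** the eyecup, trial lens, penlight and cleaner look unmoved. The last picture I viewed did not show the mug or the occluder. The arm passed about 10 cm above the mug and nowhere near the occluder.

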